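# Shut and latch the gauge case beside the lathe

## Task

Shut the blue lid of the grey gauge case, hook the latch's wire bail over the keeper on the front of the lid, then press the orange lever down as far as it goes, so that the lid is pulled tight. Work gently, without forcing the lid or the latch, and leave the three metal pieces beside the case where they are.

Things in the scene. Friction and masses are not known exactly. Their poses are not given: they have to be found in the camera images.
- case: The grey gauge case, fixed to the bench, 200 mm deep (x) by 300 mm wide (y), rim 125 mm high; origin under the centre of its bottom, z up, its front face (latch side) faces its own -x, at x = -100 mm. The lid adds up to a total height of 171 mm when tight. In what follows 'outward' means along the case's -x, away from the front face.
- lid (a joint): The blue lid: 0 = fully down, grows as it opens. Hinge line along y at the case's rear, x = +100, z = 131 mm. The hinge is stiff, so the lid stays where it is left (1 to 6 N at the front edge shuts it). It comes to rest on a springy gasket at about 0.03 (front 6 mm up); the gasket pushes back about 12 N per further mm at the front edge and lifts the lid again unless it is latched. Pulled tight by the latch it reads 0.001 to 0.014.
- lid_edge (a point): Point on the top of the lid, midway across, 30 mm behind its front edge: a good place to push down on. Moves with the lid.
- keeper_mid (a point): Where the crossbar's centre line lies when hooked in the steel keeper on the lid's front, if the keeper stood at mid adjustment: 12.5 mm outward of the lid's face, 23 mm below its top. The keeper (28 mm wide) is slot-mounted: its real seat is up to 6 mm nearer or farther outward, at this height. See bail_bar for its groove.
- lever (a joint): Orange latch lever; grows as it swings outward and up, end at 2.4. 0 = closed on its lower stop. The handle's angle outward from straight down = joint + 0.4 (level outward at 1.17). Stays where it is left (0.05 N m). With the bail hooked, pressing down meets a load from 1.2 to 1.5 on, at most 0.35 N m near 0.8; over centre below 0.2, but press on until it stops at 0.
- lever_pivot (a point): Middle of the lever's pivot axis: 24 mm outward of the case's front face, 100 mm above the bench. The lever is 26 mm wide (y), 6 mm thick and its tip is 62 mm from this axis.
- lever_press (a point): Point on the lever's outer broad face (the upper face when it points outward), 50 mm from the pivot axis and 3 mm off the lever's middle plane: where to press.
- bail (a joint): Angle of the steel wire bail relative to the lever; grows as the bail swings outward. The bail hinges on the lever along y, 12 mm from the lever's pivot axis, in the direction 0.05 rad less far outward from straight down than the lever's joint value. Bail's own direction (hinge to crossbar), measured outward from straight up = bail - lever - 0.175. Stiff enough to stay where it is left (0.03 N m).
- bail_bar (a point): Middle of the bail's crossbar, 5 mm round, along y, 45 mm wide, 62.7 mm from the bail's hinge. The keeper's groove for it is 7 mm wide: floor 2.5 mm below the seat, outer lip 3 mm thick up to 3.5 mm above the seat, back wall (lid side) up to 18 mm above. It clears the lip only with the lever lifted to about 2.0; the lever follows the bail.
- bail_roller (a point): Centre of the red grip roller, axis along y, 12 mm diameter, 16 mm long, on a tab 28 mm from the crossbar's centre line; pinch it by its two flat ends from above. Seen from the bail's hinge, the tab leaves the crossbar bent 0.92 rad outward from the bail's own direction, so with the bail hooked the roller lies about 19 mm outward of and 20 mm above the crossbar.
- billet: Bystander: dark steel billet, upright, 40 mm diameter, 80 mm high; origin at the centre of its underside.
- turned_part: Bystander: bright steel turned disc, 48 mm diameter, 45 mm high; origin at the centre of its underside.
- gauge_block: Bystander: brass block, 35 x 50 x 30 mm; origin at the centre of its underside.

How it is judged:
On the way, in this order (a step that is already met when the one before it is completed fails the run):
1. the lid is shut down on its gasket (lid joint below 0.045 rad) (value of joint lid below 0.045 rad), for 0.2 s.
2. the bail's crossbar lies in the keeper's groove and bears on its floor (more than 1 N) (contact force between bail_c0 and keeper_c1 above 1 N), for 0.2 s.
At the end, for the whole second after the job is handed in: Lever home (joint below 0.08 rad), lid pulled tight (joint below 0.017 rad), the crossbar in the keeper's groove, pulling on its floor with more than 20 N, and the three bystanders less than 20 mm from where they stood (value of joint lever below 0.08 rad and value of joint lid below 0.017 rad and contact force between bail_c0 and keeper_c1 above 20 N and distance of each of billet, turned_part, gauge_block from where it was at the start of the episode below 0.02 m); the robot touches nothing.
It fails at once if a bystander piece is shifted or knocked over (moved 20 mm or more) (distance of any of billet, turned_part, gauge_block from where it was at the start of the episode above 0.02 m).
It fails at once if the robot pushes on the lid or its keeper with more than 30 N (contact force between any of the fingers, the arm and lid_c0 above 30 N or contact force between any of the fingers, the arm and lid_c1 above 30 N or contact force between any of the fingers, the arm and lid_c2 above 30 N or contact force between any of the fingers, the arm and lid_c3 above 30 N or contact force between any of the fingers, the arm and keeper_c0 above 30 N or contact force between any of the fingers, the arm and keeper_c1 above 30 N or contact force between any of the fingers, the arm and keeper_c2 above 30 N or contact force between any of the fingers, the arm and keeper_c3 above 30 N).
It fails at once if the robot pushes on the lever with more than 30 N (contact force between any of the fingers, the arm and lever_c0 above 30 N).
It fails at once if the bail is pressed against the keeper's back wall or onto the crest of its lip with more than 15 N or against the lid with more than 20 N (contact force between bail_c0 and lid_c0 above 20 N or contact force between bail_c0 and lid_c1 above 20 N or contact force between bail_c0 and keeper_c0 above 15 N or contact force between bail_c0 and keeper_c3 above 15 N).
It also fails if it takes over 72 s, if anything falls off the work surface, if the arm or the gripper's body presses on something with over 40 N, if the wrist force passes 120 N, or if a joint passes its speed limit or range.

## Robot

A 7-joint arm with a two-finger parallel gripper is mounted at the origin on the work surface. World frame = base frame: x ahead of the robot, y to its left, z up, the work surface at z = 0. Lengths are in m, angles in rad, forces in N, time in s.
With the tool pointing down it reaches from about 0.35 to 0.9 m from the base axis. Payload 8.1 kg.
Tool frame: the origin (TCP) lies at the very end of the fingers, on their centre line; the grasp point (between the pads) lies 19 mm behind it; z points along the fingers, y is the line along which they close (so a half turn about z gives the same grasp; the last joint's range is limited). The gripper opens to 92 mm and grips with 3 to 60 N. Pads are 19 mm wide; open, the fingers measure 130 mm over their backs; the gripper's body (75 mm by 190 mm) begins 47 mm behind the grasp point.
Start: joints at [-1.362, 0.434, 0.025, 1.573, -0.012, 1.134, -0.075], TCP at [0.192, 0.595, 0.227] pointing down, gripper open.
Joint ranges: [-2.62, 2.62], [-0.44, 2.09], [-1.27, 1.32], [0.08, 2.57], [-1.32, 4.46], [0.12, 2], [-2.74, 2.74]. Speed limits (rad/s): [2.22, 2.22, 3.01, 3.01, 3.14, 3.14, 3.14].

## Interface

Orientations are given as a rotation vector (axis times angle).
In Python, from cell import arm gives the robot as it stands.
- The arm moves only by the tool drive_tool, never from a script. Its argument "targets" is a list of rows, each a list of 7 numbers: the turn, a rotation vector about the world's x, y, z in units of 5 degrees (1.0 is 5 degrees), then the shift along the world's x, y, z in units of 40 mm (1.0 is 40 mm), then the opening, from 0 (shut) to 1 (fully open). In form: [[wx, wy, wz, dx, dy, dz, fingers], ...]. A call has 1 to 5 rows; each row is the pose to reach, as a shift and turn from the pose commanded when the call began; what a row does not reach only later rows make up. A row lasts 1/10 s, in which the tool goes at most 50 mm and 8.59 degrees, less where a joint would pass 70% of its speed; a pose out of reach is approached as far as the arm can. A call with a gripper value outside its range is refused whole. The fingers move at their own pace and stop on an object; "force" is the grip in N (left out, the last holds). Time passes only in rows, so rows that repeat a pose let the fingers close. It gives the time, the measured TCP pose, the force, the opening and the grip force at its end, in the units of the state.
- arm.observe(): the state, without advancing time (a new reading comes with each control period).
- arm.get_image(name): name is "scene" or "top"; returns a dict with "pixels" (400x640x3 uint8, red, green, blue), "intrinsics" (3x3 intrinsics, pixels), "rvec" (rotation vector, rad) and "tvec" (3), from world to camera coordinates, as OpenCV has them. Camera axes: x right, y down, z forward; pixel columns grow to the right and rows downward; lengths in m; the calibration is good to about 2 mm. A picture is of the moment at which its call begins. There is no depth.
- arm.sign_off(): hands the job in; it is judged then, once.
The state is a dict: "clock": time; "joints": joint angles; "dq": joint speeds; "joint_efforts": joint torques, N m; "position": TCP position; "ee_rot": TCP orientation; "force": force on the tool from outside, world axes, zero at the start; "ft_torque": the same for the moment, N m; "width": opening from 0.0 (shut) to 1.0 (fully open); "gripper_force": force on a finger pad.
Only numpy, scipy, OpenCV 4.12 (cv2) and the standard library are available. Lean on these libraries where they do the work, as an engineer would, in place of code of your own. Each camera call takes 0.05 s, during which the arm holds its last target. There are 200 camera calls.

## Working session

There is one attempt and no reset: what is moved stays moved. The work goes in short steps, Python scripts to look and compute and a tool call to move; the robot and the scene stay as the last step left them, time stands still between calls to the robot, and variables do not carry over. Pictures are saved under pics/ and viewed, at most 10 in all, crops included, and the job is handed in when it is done.

Besides the shell and the picture viewer there is one more tool, called as name(argument=value, ...), one argument or row to a line, values as JSON. drive_tool: Moves the arm, as the interface text tells. Its arguments: {"type":"object","properties":{"targets":{"type":"array"},"force":{"type":"number"}},"required":["targets"]}

```bash
mkdir -p pics; ls; python3 - <<'E'
from cell import arm
import cv2,numpy as np
for n in("scene","top"):
    r=arm.get_image(n); cv2.imwrite(f"pics/{n}0.png",r["pixels"][:,:,::-1])
    R=cv2.Rodrigues(np.array(r["rvec"],float))[0]; print(n,np.array(r["intrinsics"]).tolist(),(-R.T@np.array(r["tvec"])).round(3),R.round(3).tolist())
print(arm.observe())
E
```

```text
pics
scene [[479.62323065381537, 0.0, 319.3814371380218], [0.0, 479.62323065381537, 195.40456367130795], [0.0, 0.0, 1.0]] [ 0.511 -0.568  0.852] [[0.975, -0.22, 0.015], [-0.16, -0.753, -0.638], [0.152, 0.62, -0.77]]
top [[510.3922805295572, 0.0, 318.272422932068], [0.0, 510.3922805295572, 198.49494679456697], [0.0, 0.0, 1.0]] [4.260e-01 1.000e-03 1.298e+00] [[0.0, -1.0, -0.006], [-0.985, 0.001, -0.172], [0.172, 0.006, -0.985]]
{'clock': 0.1, 'joints': array([-1.36159682,  0.43518546,  0.02497507,  1.57401359, -0.01157494,
        1.13400167, -0.07511253]), 'dq': array([-0.00023285, -0.00321856, -0.00086544, -0.00473486,  0.00039853,
       -0.00283534, -0.00145913]), 'joint_efforts': array([ 2.81209119e-03, -6.69125605e+01,  9.87475812e-01, -3.15146363e+01,
       -6.06007059e-02,  3.74388287e-02,  4.48891876e-05]), 'position': array([0.19164949, 0.59440168, 0.22600061]), 'ee_rot': array([-4.87893643e-01, -3.10340324e+00,  2.29628011e-03]), 'force': array([ 0.30179028,  0.78377495, -0.2864772 ]), 'ft_torque': array([-0.05746853,  0.0059313 , -0.03900914]), 'gripper_force': 0.0, 'width': 0.9971266579492962}
```

View pics/scene0.png

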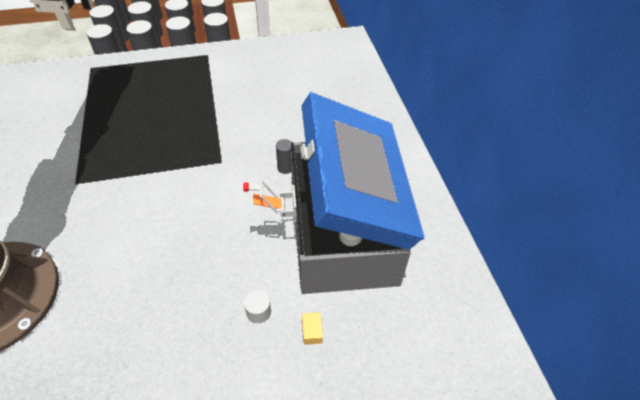

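View pics/top0.png

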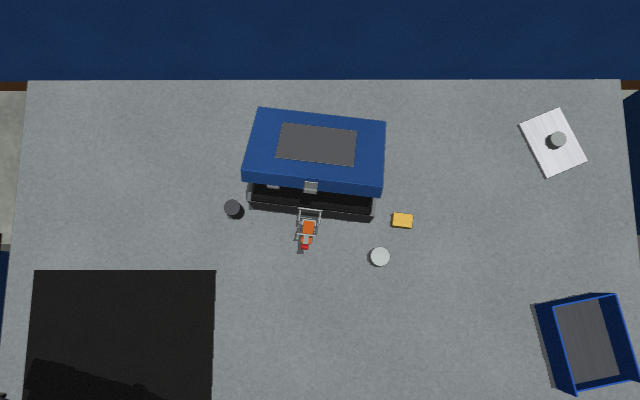

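The lid stands open, with the latch front-centre: the orange lever is at about (308,230) in the top view and (268,202) in the scene view, the roller at (305,246) and (246,187). The bystanders stand at (233,209), (380,257) and (402,220) in the top view.

```bash
cat > h.py <<'E'
from cell import arm
import cv2,numpy as np
def cam(n):
    r=arm.get_image(n); R=cv2.Rodrigues(np.array(r["rvec"],float))[0]; t=np.array(r["tvec"],float)
    return dict(im=r["pixels"],K=np.array(r["intrinsics"],float),R=R,t=t,c=-R.T@t)
def ray(c,p):
    d=c["R"].T@np.linalg.inv(c["K"])@np.array([p[0],p[1],1.]); return d/np.linalg.norm(d)
def plane(c,p,z):
    d=ray(c,p); return c["c"]+d*(z-c["c"][2])/d[2]
def tri(a,p,b,q):
    d,e=ray(a,p),ray(b,q); s=np.linalg.lstsq(np.c_[d,-e],b["c"]-a["c"],rcond=None)[0]
    P,Q=a["c"]+s[0]*d,b["c"]+s[1]*e; return (P+Q)/2,np.linalg.norm(P-Q)
def proj(c,P):
    q=c["K"]@(c["R"]@np.array(P,float)+c["t"]); return q[:2]/q[2]
def mask(c,kind):
    h=cv2.cvtColor(c["im"],cv2.COLOR_RGB2HSV); H,S,V=cv2.split(h)
    m={"red":((H<4)|(H>174))&(S>170)&(V>110),"orange":(H>=6)&(H<16)&(S>170)&(V>130),"blue":(H>100)&(H<120)&(S>150)&(V>110)}[kind]
    return m.astype(np.uint8)
def blob(c,kind,box):
    m=mask(c,kind); k=np.zeros_like(m); x0,y0,x1,y1=box; k[y0:y1,x0:x1]=m[y0:y1,x0:x1]
    n,l,s,ce=cv2.connectedComponentsWithStats(k)
    if n<2: return None
    i=1+np.argmax(s[1:,4]); return ce[i],s[i],cv2.minAreaRect(np.argwhere(l==i)[:,::-1].astype(np.float32))
def crop(c,box,k):
    x0,y0,x1,y1=box; return cv2.resize(c["im"][y0:y1,x0:x1,::-1],None,fx=k,fy=k,interpolation=cv2.INTER_CUBIC)
E
python3 - <<'E'
from h import *
s,t=cam("scene"),cam("top")
bs,bt=(230,150,310,240),(280,200,340,265)
for k in("red","orange"):
    a,b=blob(s,k,bs),blob(t,k,bt); print(k,a,b); P=tri(s,a[0],t,b[0]); print(P)
print("rim",plane(t,(248,205),.125),plane(t,(374,215),.125))
a=crop(s,(230,80,430,300),2.7); b=crop(t,(235,190,325,265),2.7)
cv2.imwrite("pics/c1.png",a); cv2.imwrite("pics/c2.png",crop(t,(230,95,400,265),3.5))
E
```

```text
red (array([245.5, 186.5]), array([244, 183,   4,   8,  28], dtype=int32), ((245.5, 186.5), (7.0, 3.0), 90.0)) (array([304. , 246.3]), array([301, 244,   7,   5,  30], dtype=int32), ((304.0, 246.0), (4.0, 6.0), 90.0))
(array([0.51567129, 0.04026716, 0.1599781 ]), np.float64(0.0010332274522923865))
orange (array([258.51923077, 199.34615385]), array([254, 195,  11,  10,  52], dtype=int32), ((258.75, 199.75001525878906), (13.435027122497559, 4.242640495300293), 45.0)) (array([307.73015873, 227.15079365]), array([302, 221,  12,  13, 126], dtype=int32), ((307.8243408203125, 227.05404663085938), (10.192737579345703, 12.329923629760742), 9.462322235107422))
(array([0.54919289, 0.03157516, 0.12961881]), np.float64(0.026805399796130343))
rim [0.61511773 0.17246309 0.125     ] [ 0.59137992 -0.12042382  0.125     ]
```

View pics/c2.png

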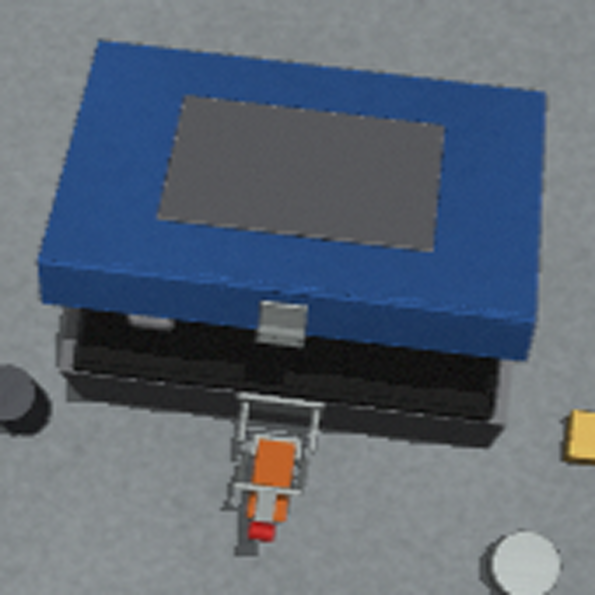

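View pics/c1.png

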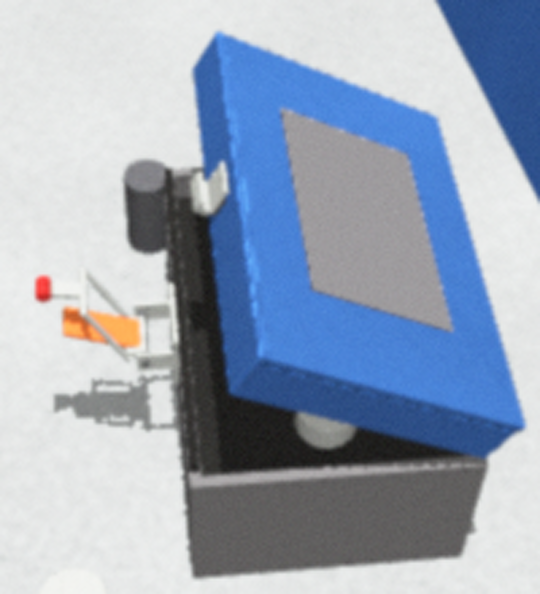

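Picture c2 shows the front rim edge running from about (249.4,201.9) to (373.4,215.6), the crossbar at about (306,235) and the keeper at about (311,187). In c1 the lever is near level, with the bail above and outward of it.

```bash
cat > geo.py <<'E'
from h import *
import json
def setup(A,B):
    v=A-B; print("rim len",np.linalg.norm(v)); yaw=np.arctan2(-v[0],v[1]); m=(A+B)/2
    o=m+ .1*np.array([np.cos(yaw),np.sin(yaw),0]); o[2]=0
    json.dump([*o,yaw],open("case.json","w")); return o,yaw
def load():
    *o,y=json.load(open("case.json")); return np.array(o),y
def W(p):
    o,y=load(); c,s=np.cos(y),np.sin(y); return o+np.array([[c,-s,0],[s,c,0],[0,0,1]])@np.array(p,float)
def L(P):
    o,y=load(); c,s=np.cos(y),np.sin(y); return np.array([[c,s,0],[-s,c,0],[0,0,1]])@(np.array(P)-o)
# latch geometry in (outward, up), relative to the case front face/bench
def latch(lev,bail):
    piv=np.array([.024,.1]); a=lev-.05; h=piv+.012*np.array([np.sin(a),-np.cos(a)])
    b=bail-lev-.175; bar=h+.0627*np.array([np.sin(b),np.cos(b)]); r=bar+.028*np.array([np.sin(b+.92),np.cos(b+.92)])
    l=lev+.4; tip=piv+.062*np.array([np.sin(l),-np.cos(l)]); pr=piv+.05*np.array([np.sin(l),-np.cos(l)])+.003*np.array([np.cos(l),np.sin(l)])
    return dict(hinge=h,bar=bar,roller=r,tip=tip,press=pr)
def lidpt(th,x,z): # case x,z at lid shut -> at angle
    d=np.array([x-.1,z-.131]); c,s=np.cos(th),np.sin(th)
    # front (x<.1) rises with th
    return np.array([.1,.131])+np.array([c*d[0]+s*d[1],-s*d[0]+c*d[1]])
E
python3 - <<'E'
from geo import *
s,t=cam("scene"),cam("top")
print(setup(plane(t,(249.4,201.9),.125),plane(t,(373.4,215.6),.125)))
# cross check lid top-front corners & scene rim corner
print("scene rim front-right",L(plane(s,(230+190/2.7,80+480/2.7),.125)))
R=tri(s,(245.5,186.5),t,(304,246.3))[0]; r=L(R); print("roller local",r)
o=np.array([-r[0]-.1,r[2]])
# lever/bail from crossbar+roller: crossbar ends in top
bar=tri(t,(306,235),s,(230+83/2.7,80+292/2.7)); print("bar",L(bar[0]),bar[1])
from scipy.optimize import least_squares
bo=np.array([-L(bar[0])[0]-.1,L(bar[0])[2]])
f=lambda q:np.r_[latch(*q)["roller"]-o,latch(*q)["bar"]-bo]
q=least_squares(f,[1.3,2]); print(q.x,q.fun, latch(*q.x))
# lever tip in scene projects
for p in("tip","press","bar","roller","hinge"):
    u=latch(*q.x)[p]; print(p,proj(s,W([-.1-u[0],0,u[1]])),proj(t,W([-.1-u[0],0,u[1]])))
# lid angle: top-front corners top view
for th in(.3,.35,.4,.45,.5,.55): 
    x,z=lidpt(th,-.1,.171); print(th,[proj(t,W([x,y,z])).round(1).tolist() for y in(.15,-.15)],[proj(s,W([x,y,z])).round(1).tolist() for y in(.15,-.15)])
print([c/3.5+np.array([230,95]) for c in(np.array([40,262]),np.array([532,318]))],[c/2.7+np.array([230,80]) for c in(np.array([194,70]),np.array([262,360]))])
for n,p,z in(("billet",(231,205),.08),("disc",(380,257),.045),("block",(402,219),.03)): P=plane(t,p,z);print(n,P,L(P))
E
```

```text
rim len 0.2901990718719091
(array([0.70557975, 0.01399556, 0.        ]), np.float64(-0.11208826298163657))
scene rim front-right [-0.10063408 -0.14182372  0.125     ]
roller local [-0.19165529  0.00486477  0.1599781 ]
bar [-0.16439509  0.00385804  0.15282106] 0.001000435109581734
[1.44440401 2.08642413] [-8.37331145e-05 -9.81325982e-04 -3.52029881e-04  1.05889285e-03] {'hinge': array([0.0358138 , 0.09789425]), 'bar': array([0.06404306, 0.15387995]), 'roller': array([0.09157156, 0.15899677]), 'tip': array([0.08369375, 0.11675281]), 'press': array([0.0713295 , 0.11639874])}
tip [252.13642782 202.36229869] [307.14100653 244.82392718]
press [258.47443404 201.9975657 ] [307.76244708 239.53100979]
bar [260.69394991 189.37581608] [307.69426631 234.76490198]
roller [245.89477788 188.69762202] [306.2062761  246.77334244]
hinge [277.0490333  206.45152892] [309.70420159 225.35035817]
0.3 [[241.7, 184.2], [381.5, 199.5]] [[297.9, 105.3], [313.1, 226.3]]
0.35 [[241.4, 181.0], [382.2, 196.4]] [[300.4, 101.7], [316.3, 222.8]]
0.4 [[241.1, 177.6], [382.9, 193.1]] [[303.1, 98.1], [319.9, 219.3]]
0.45 [[240.9, 174.0], [383.6, 189.6]] [[306.1, 94.5], [323.7, 215.8]]
0.5 [[240.7, 170.2], [384.4, 185.9]] [[309.3, 91.1], [327.9, 212.4]]
0.55 [[240.6, 166.2], [385.1, 181.9]] [[312.7, 87.7], [332.4, 209.0]]
[array([241.42857143, 169.85714286]), array([382.        , 185.85714286])] [array([301.85185185, 105.92592593]), array([327.03703704, 213.33333333])]
billet [0.62242868 0.22019375 0.08      ] [-0.1056933   0.19560347  0.08      ]
disc [ 0.49919161 -0.14144049  0.045     ] [-0.18770689 -0.17754592  0.045     ]
block [ 0.59466098 -0.20009804  0.03      ] [-0.08627555 -0.22515677  0.03      ]
```

The geometry agrees between the views: lid about 0.5, lever about 1.44, bail about 2.09, latch midplane about 4 mm further in y. Next I work out the lid-push moves.

```bash
cat >> geo.py <<'E'
from scipy.spatial.transform import Rotation as Ro
def down(tilt): # tool pointing down, closing along case y; tilt>0: body leans outward (towards robot)
    y=load()[1]; a=np.array([-np.sin(y/1),np.cos(y)]) ; ydir=np.array([*a,0]); z=np.array([0,0,-1.]); x=np.cross(ydir,z)
    R=np.c_[x,ydir,z]; return Ro.from_rotvec(-tilt*ydir)*Ro.from_matrix(R)
def shift(P,tilt=None,s=None):
    s=s or arm.observe(); d=(np.array(P)-s["position"])/.04
    w=np.zeros(3)
    if tilt is not None:
        c=Ro.from_rotvec(s["ee_rot"]); T=down(tilt); T2=T*Ro.from_euler('z',np.pi)
        w=min(((t*c.inv()).as_rotvec() for t in(T,T2)),key=np.linalg.norm)/np.radians(5)
    return np.r_[w,d].round(3).tolist()
E
python3 - <<'E'
from geo import *
o,y=load(); o=o+.0042*np.array([-np.sin(y),np.cos(y),0]); json.dump([*o,y],open("case.json","w"))
x,z=lidpt(.5,-.07,.171); print(x,z,W([x,0,z]))
s=arm.observe()
print(shift(W([x,0,.31]),0))
z0=.31
for th in(.5,.4,.3,.2,.1,.05,.03):
    x,z=lidpt(th,-.07,.171); print(th,W([x,0,z]).round(4), ((W([x,0,z])-W([lidpt(.5,-.07,.171)[0],0,z0]))/.04).round(3))
print((down(.7).as_matrix()).round(2))
E
```

```text
-0.030012013977195245 0.24760564403832944 [0.67622585 0.02152616 0.24760564]
[0.005, -0.0, 2.29, 12.112, -14.33, 2.088]
0.5 [0.6762 0.0215 0.2476] [ 0.    0.   -1.56]
0.4 [0.6653 0.0228 0.234 ] [-0.273  0.031 -1.899]
0.3 [0.6558 0.0238 0.2195] [-0.511  0.058 -2.264]
0.2 [0.6478 0.0247 0.204 ] [-0.712  0.08  -2.651]
0.1 [0.6413 0.0255 0.1878] [-0.873  0.098 -3.056]
0.05 [0.6387 0.0258 0.1794] [-0.938  0.106 -3.264]
0.03 [0.6378 0.0259 0.1761] [-0.962  0.108 -3.348]
[[-0.76  0.11  0.64]
 [ 0.09  0.99 -0.07]
 [-0.64  0.   -0.76]]
```

drive_tool(
  targets=[
    [0,0,1,1,-1,2.1,0],
    [0,0,2.29,12.1,-14.3,2.1,0],
    [0,0,2.29,12.1,-14.3,2.1,0],
    [0,0,2.29,12.1,-14.3,2.1,0],
    [0,0,2.29,12.1,-14.3,2.1,0],
  ],
  force=10,
)

```text
clock: 0.8
position: [0.341, 0.4206, 0.2803]
ee_rot: [0.176, 3.136, 0.001]
force: [0.4, -0.0, -0.1]
width: 0.616
gripper_force: 0.0
```

```bash
python3 -c "
from geo import *
print(arm.observe()['position'],shift(W([-.03,0,.31]),0))"
```

```text
[0.34097731 0.42060446 0.28025894] [-0.005, 0.003, -0.003, 8.382, -9.977, 0.744]
```

drive_tool(
  targets=[
    [0,0,0,8.3,-9.9,0.8,0],
    [0,0,0,8.3,-9.9,0.8,0],
    [0,0,0,8.3,-9.9,0.8,0],
    [0,0,0,8.3,-9.9,0.8,0],
    [0,0,0,8.3,-9.9,0.8,0],
  ],
)

```text
clock: 1.3
position: [0.5013, 0.2293, 0.2958]
ee_rot: [0.176, 3.136, 0.001]
force: [1.0, 0.4, -0.6]
width: 0.179
gripper_force: 0.0
```

```bash
python3 -c "
from geo import *
print(arm.observe()['position'],shift(W([-.03,0,.31]),0))"
```

```text
[0.50126797 0.22933848 0.29584004] [-0.005, 0.005, -0.002, 4.374, -5.195, 0.354]
```

drive_tool(
  targets=[
    [0,0,0,4.2,-5,0.4,0],
    [0,0,0,4.2,-5,0.4,0],
    [0,0,0,4.2,-5,0.4,0],
    [0,0,0,4.2,-5,0.4,0],
    [0,0,0,4.2,-5,0.4,0],
  ],
)

```text
clock: 1.8
position: [0.6618, 0.0384, 0.3109]
ee_rot: [0.175, 3.136, 0.0]
force: [0.6, -0.0, -0.8]
width: 0.003
gripper_force: 0.0
```

drive_tool(
  targets=[
    [0,0,0,0,0,0,0],
    [0,0,0,0,0,0,0],
  ],
)

```text
clock: 2.0
position: [0.6612, 0.0383, 0.3101]
ee_rot: [-0.18, -3.136, 0.001]
force: [-0.8, 1.0, 0.1]
width: 0.005
gripper_force: 0.0
```

```bash
python3 -c "
from geo import *
print(arm.observe()['position'],shift(W([-.03,0,.25]),0))"
```

```text
[0.66120057 0.03834964 0.31013509] [0.006, -0.008, 0.033, 0.376, -0.421, -1.503]
```

drive_tool(
  targets=[
    [0,0,0,0.4,-0.42,-0.8,0],
    [0,0,0,0.4,-0.42,-1.2,0],
    [0,0,0,0.35,-0.42,-1.5,0],
    [0,0,0,0.25,-0.4,-1.7,0],
    [0,0,0,0.15,-0.39,-1.9,0],
  ],
)

```text
clock: 2.5
position: [0.6664, 0.0258, 0.2351]
ee_rot: [0.173, 3.136, 0.002]
force: [-1.2, 0.1, 2.2]
width: 0.005
gripper_force: 1.0
```

drive_tool(
  targets=[
    [0,0,0,-0.12,0.01,-0.18,0],
    [0,0,0,-0.24,0.03,-0.36,0],
    [0,0,0,-0.33,0.04,-0.54,0],
    [0,0,0,-0.42,0.05,-0.72,0],
    [0,0,0,-0.5,0.06,-0.87,0],
  ],
)

```text
clock: 3.0
position: [0.6465, 0.0268, 0.1993]
ee_rot: [-0.176, -3.137, 0.0]
force: [0.3, -0.0, 2.2]
width: 0.006
gripper_force: 0.5
```

```bash
python3 -c "
from geo import *
p=arm.observe()['position'];print(p,L(p))
print(shift(W([-.069,0,.1761]),0))"
```

```text
[0.64646226 0.0267709  0.19930713] [-0.06017547  0.00188265  0.19930713]
[0.001, -0.0, -0.001, -0.224, -0.022, -0.58]
```

drive_tool(
  targets=[
    [0,0,0,-0.08,0,-0.18,0],
    [0,0,0,-0.14,0,-0.33,0],
    [0,0,0,-0.18,0,-0.43,0],
    [0,0,0,-0.21,0,-0.5,0],
    [0,0,0,-0.21,0,-0.54,0],
  ],
)

```text
clock: 3.5
position: [0.638, 0.0266, 0.178]
ee_rot: [-0.176, -3.136, 0.0]
force: [-1.4, 0.3, 0.3]
width: 0.008
gripper_force: 0.5
```

drive_tool(
  targets=[
    [0,0,0,0,0,-0.04,0],
    [0,0,0,0,0,-0.04,0],
  ],
)

```text
clock: 3.7
position: [0.6383, 0.0267, 0.1767]
ee_rot: [-0.176, -3.136, 0.0]
force: [0.2, 0.9, 0.4]
width: 0.005
gripper_force: 0.0
```

drive_tool(
  targets=[
    [0,0,0,0,0,-0.04,0],
    [0,0,0,0,0,-0.04,0],
  ],
)

```text
clock: 3.9
position: [0.6383, 0.0267, 0.1758]
ee_rot: [0.176, 3.137, 0.0]
force: [-3.0, -0.7, 6.0]
width: 0.008
gripper_force: 3.2
```

drive_tool(
  targets=[
    [0,0,0,0,0,-0.03,0],
    [0,0,0,0,0,-0.03,0],
  ],
)

```text
clock: 4.1
position: [0.6383, 0.0267, 0.1754]
ee_rot: [0.176, 3.136, 0.001]
force: [-7.5, 0.0, 13.1]
width: 0.005
gripper_force: 6.6
```

drive_tool(
  targets=[
    [0,0,0,0,0,1,0],
    [0,0,0,-1,1,2.2,0.4],
    [0,0,0,-3,5,2.5,0.4],
    [0,0,0,-3,5,2.5,0.4],
    [0,0,0,-3,5,2.5,0.4],
  ],
)

```text
clock: 4.6
position: [0.5403, 0.186, 0.2679]
ee_rot: [0.177, 3.136, 0.001]
force: [0.4, 0.7, -0.8]
width: 0.307
gripper_force: 0.0
```

drive_tool(
  targets=[
    [0,0,0,-0.6,1.2,0,0.4],
    [0,0,0,-0.6,2,0,0.4],
  ],
)

```text
clock: 4.8
position: [0.5143, 0.2681, 0.2679]
ee_rot: [-0.171, -3.137, -0.003]
force: [0.5, -0.5, 0.1]
width: 0.394
gripper_force: 0.0
```

```bash
python3 - <<'E'
from geo import *
s,t=cam("scene"),cam("top")
a,b=blob(s,"red",(230,150,310,240)),blob(t,"red",(280,200,340,265))
print(a[0],b[0],L(tri(s,a[0],t,b[0])[0]))
A=crop(s,(235,130,335,230),4);B=crop(t,(270,170,370,270),4)
cv2.imwrite("pics/k1.png",np.hstack([A,B]))
for th in(.03,):
  for out in(.0065,.0125,.0185):
    x,z=lidpt(th,-.1-out,.148); print(out,x,z,[((proj(c,W([x,y,z]))-np.array(q))*4+np.array(f)).round(0).tolist() for c,q,f in((s,(235,130),(0,0)),(t,(270,170),(400,0))) for y in(.014,-.014)])
x,z=lidpt(.03,-.1,.171);print([((proj(c,W([x,y,z]))-np.array(q))*4+np.array(f)).round(0).tolist() for c,q,f in((s,(235,130),(0,0)),(t,(270,170),(400,0))) for y in(.014,-.014)])
E
```

```text
[245.5 186.5] [304.  246.3] [-0.19165529  0.00066477  0.1599781 ]
0.0065 -0.1058971584657235 0.15418642136554814 [[222.0, 200.0], [226.0, 244.0], [531.0, 154.0], [580.0, 159.0]]
0.0125 -0.11189445866821746 0.1543663943667631 [[209.0, 200.0], [213.0, 244.0], [529.0, 164.0], [579.0, 170.0]]
0.0185 -0.11789175887071138 0.15454636736797808 [[197.0, 201.0], [201.0, 245.0], [528.0, 175.0], [577.0, 180.0]]
[[235.0, 167.0], [240.0, 211.0], [531.0, 135.0], [581.0, 140.0]]
```

View pics/k1.png

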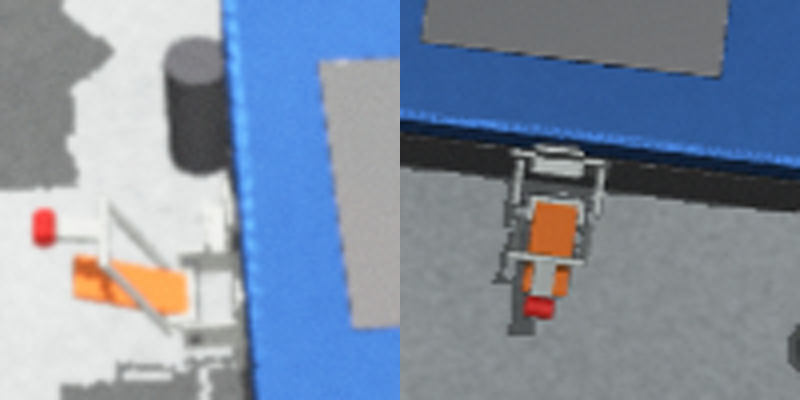

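k1 shows the lid shut and the keeper in the top half at crop (533–583, 148–177), near mid adjustment; the roller is unchanged. A brightness profile across the keeper will give its outward position.

```bash
python3 - <<'E'
from geo import *
t=cam("top"); g=cv2.cvtColor(t["im"],cv2.COLOR_RGB2GRAY).astype(np.float32)
for nm,ys in(("keeper",np.linspace(-.009,.009,13)),("lid beside",np.linspace(.035,.06,13))):
  row=[]
  for o in np.arange(-.012,.034,.001):
    P=np.array([proj(t,W([-.1-o,y,.1577])) for y in ys],np.float32)
    row.append(cv2.remap(g,P[None,:,0].copy(),P[None,:,1].copy(),cv2.INTER_LINEAR).mean())
  print(nm,[(int(round(o*1e3)),int(v)) for o,v in zip(np.arange(-.012,.034,.001),row)])
for out,z in((0,.177),(-0,.148),(.0125,.1577)): print(out,z)
c=t["c"];print("cam local",L(c))
E
```

```text
keeper [(-12, 90), (-11, 95), (-10, 99), (-9, 101), (-8, 100), (-7, 92), (-6, 76), (-5, 55), (-4, 39), (-3, 39), (-2, 54), (-1, 78), (0, 110), (1, 143), (2, 147), (3, 110), (4, 73), (5, 65), (6, 81), (7, 118), (8, 157), (9, 174), (10, 175), (11, 175), (12, 175), (13, 174), (14, 166), (15, 140), (16, 100), (17, 65), (18, 46), (19, 42), (20, 49), (21, 63), (22, 75), (23, 80), (24, 82), (25, 88), (26, 90), (27, 85), (28, 91), (29, 120), (30, 152), (31, 162), (32, 150), (33, 135)]
lid beside [(-12, 87), (-11, 93), (-10, 104), (-9, 113), (-8, 113), (-7, 97), (-6, 73), (-5, 50), (-4, 36), (-3, 32), (-2, 32), (-1, 32), (0, 30), (1, 29), (2, 36), (3, 47), (4, 51), (5, 45), (6, 39), (7, 38), (8, 38), (9, 38), (10, 38), (11, 38), (12, 37), (13, 38), (14, 38), (15, 38), (16, 38), (17, 38), (18, 39), (19, 45), (20, 60), (21, 85), (22, 111), (23, 128), (24, 134), (25, 135), (26, 136), (27, 136), (28, 135), (29, 135), (30, 135), (31, 136), (32, 136), (33, 136)]
0 0.177
0 0.148
0.0125 0.1577
cam local [-0.27688718 -0.04804234  1.29781266]
```

The profile agrees with a keeper seat about 9 to 9.5 mm outward: back wall at 2–5.5 mm, outer lip edge at about 15.7 mm. Next, the roller grasp.

```bash
python3 - <<'E'
from geo import *
print(shift(W([-.1916,.0007,.22]),0),shift(W([-.1916,.0007,.1505]),0))
E
```

```text
[-0.01, -0.001, -0.061, -0.01, -5.686, -1.174] [-0.01, -0.001, -0.061, -0.01, -5.686, -2.912]
```

drive_tool(
  targets=[
    [0,0,-0.06,0,-1.2,0,0.4],
    [0,0,-0.06,0,-2.4,0,0.4],
    [0,0,-0.06,0,-3.6,-0.4,0.4],
    [0,0,-0.06,0,-4.7,-0.8,0.4],
    [0,0,-0.06,0,-5.69,-1.2,0.4],
  ],
)

```text
clock: 5.45
position: [0.5169, 0.0328, 0.219]
ee_rot: [0.189, 3.135, -0.001]
force: [1.0, 0.2, 0.3]
width: 0.404
gripper_force: 0.0
```

```bash
python3 - <<'E'
from geo import *
print(shift(W([-.1916,.0007,.1505]),0))
E
```

```text
[0.007, 0.012, 0.098, -0.029, 0.188, -1.713]
```

drive_tool(
  targets=[
    [0,0,0.1,-0.03,0.19,-0.4,0.4],
    [0,0,0.1,-0.03,0.19,-0.8,0.4],
    [0,0,0.1,-0.03,0.19,-1,0.4],
    [0,0,0.1,-0.03,0.19,-1,0.4],
  ],
)

```text
clock: 5.85
position: [0.5153, 0.0435, 0.1784]
ee_rot: [-0.172, -3.135, 0.001]
force: [0.9, -0.3, 0.2]
width: 0.398
gripper_force: 0.0
```

```bash
python3 - <<'E'
from geo import *
print(shift(W([-.1916,.0007,.1505]),0))
E
```

```text
[0.01, -0.019, -0.025, 0.01, -0.08, -0.697]
```

drive_tool(
  targets=[
    [0,0,0,0,-0.08,-0.35,0.4],
    [0,0,0,0,-0.08,-0.6,0.4],
    [0,0,0,0,-0.08,-0.7,0.4],
    [0,0,0,0,-0.08,-0.7,0.3],
  ],
)

```text
clock: 6.25
position: [0.5157, 0.0414, 0.151]
ee_rot: [-0.17, -3.136, 0.0]
force: [0.5, 0.2, 0.3]
width: 0.357
gripper_force: 0.0
```

drive_tool(
  targets=[
    [0,0,0,0,0,0,0.1],
    [0,0,0,0,0,0,0.1],
    [0,0,0,0,0,0,0.1],
    [0,0,0,0,0,0,0.1],
  ],
  force=12,
)

```text
clock: 6.65
position: [0.5159, 0.0409, 0.1514]
ee_rot: [0.171, 3.137, -0.0]
force: [-1.5, -3.1, 1.4]
width: 0.174
gripper_force: 12.0
```

```bash
python3 - <<'E'
from geo import *
s,t=cam("scene"),cam("top")
p=arm.observe()["position"]; print(p,L(p),arm.observe()["width"]*92,arm.observe()["force"])
cv2.imwrite("pics/g1.png",np.hstack([crop(s,(215,130,315,230),4),crop(t,(260,170,360,270),4)]))
E
```

```text
[0.51582838 0.04096668 0.15131543] [-0.19157743  0.00137747  0.15131543] 16.261749338805572 [-0.69650847 -3.32813305  1.70013882]
```

View pics/g1.png

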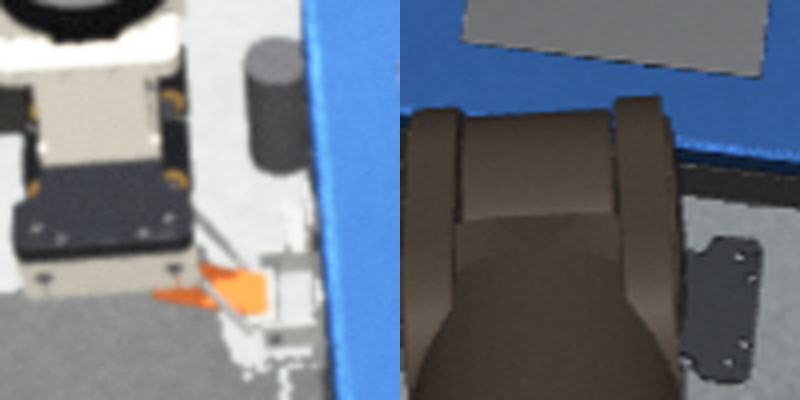

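g1 shows the gripper over the roller and the lever still in place; the opening is 16.3 mm, so the roller is held. Next, the hooking path.

```bash
cat > path.py <<'E'
from geo import *
from scipy.optimize import fsolve
def conf(out,z,g=(2.2,2.)): # lever,bail for bar position
    return fsolve(lambda q:latch(*q)["bar"]-np.array([out,z]),g)
DX=.0; DZ=.0082
def tcp(q):
    r=latch(*q)["roller"]; return W([-.1-r[0],.0009,r[1]-DZ])
def sv(q):
    P=tcp(q); return ((P-arm.observe()["position"])/.04).round(3)
E
python3 - <<'E'
from path import *
q0=np.array([1.444,2.086]); print(sv(q0))
wp=[]
for f in np.linspace(0,1,11):
    lev=1.444+(2.2-1.444)*min(1,f*1.6); b=.467+f*(-.378-.467); q=(lev,b+lev+.175); l=latch(*q)
    print(round(f,2),np.round(q,2),l["bar"].round(4),l["roller"].round(4),sv(q))
print("lower")
for z in(.165,.162,.159,.157,.155,.1543):
    for o in (.0092,.0105,):
        q=conf(o,z); print(o,z,q.round(2),latch(*q)["roller"].round(4),sv(q))
E
```

```text
[-0.001 -0.012 -0.013]
0.0 [1.44 2.09] [0.064  0.1539] [0.0916 0.159 ] [-0.001 -0.012 -0.013]
0.1 [1.56 2.12] [0.0594 0.1575] [0.0864 0.1649] [ 0.128 -0.026  0.135]
0.2 [1.69 2.16] [0.0544 0.1607] [0.0807 0.1704] [ 0.27  -0.042  0.272]
0.3 [1.81 2.2 ] [0.0491 0.1635] [0.0744 0.1754] [ 0.424 -0.06   0.396]
0.4 [1.93 2.23] [0.0435 0.1658] [0.0678 0.1798] [ 0.59  -0.078  0.506]
0.5 [2.05 2.27] [0.0377 0.1676] [0.0607 0.1836] [ 0.765 -0.098  0.601]
0.6 [2.17 2.3 ] [0.0317 0.1689] [0.0533 0.1868] [ 0.949 -0.119  0.681]
0.7 [2.2  2.25] [0.0263 0.1688] [0.0463 0.1884] [ 1.125 -0.139  0.722]
0.8 [2.2  2.17] [0.021  0.1679] [0.0393 0.1891] [ 1.297 -0.158  0.74 ]
0.9 [2.2  2.08] [0.0159 0.1666] [0.0323 0.1893] [ 1.471 -0.178  0.744]
1.0 [2.2 2. ] [0.0109 0.1648] [0.0253 0.1888] [ 1.644 -0.197  0.733]
lower
0.0092 0.165 [2.27 2.04] [0.0231 0.1893] [ 1.699 -0.203  0.744]
0.0105 0.165 [2.23 2.02] [0.0248 0.189 ] [ 1.656 -0.198  0.738]
0.0092 0.162 [2.04 1.79] [0.0225 0.1866] [ 1.714 -0.205  0.678]
0.0105 0.162 [1.99 1.76] [0.0243 0.1864] [ 1.67  -0.2    0.671]
0.0092 0.159 [1.81 1.54] [0.0222 0.1838] [ 1.723 -0.206  0.607]
0.0105 0.159 [1.76 1.52] [0.024  0.1835] [ 1.677 -0.201  0.6  ]
0.0092 0.157 [1.65 1.38] [0.0221 0.1819] [ 1.725 -0.206  0.559]
0.0105 0.157 [1.6  1.35] [0.024  0.1816] [ 1.679 -0.201  0.551]
0.0092 0.155 [1.47 1.21] [0.0221 0.1798] [ 1.724 -0.206  0.508]
0.0105 0.155 [1.42 1.18] [0.0241 0.1795] [ 1.676 -0.201  0.5  ]
0.0092 0.1543 [1.41 1.15] [0.0222 0.1791] [ 1.722 -0.206  0.49 ]
0.0105 0.1543 [1.35 1.12] [0.0241 0.1788] [ 1.674 -0.2    0.481]
```

drive_tool(
  targets=[
    [0,0,0,0.13,-0.03,0.14,0.1],
    [0,0,0,0.27,-0.05,0.28,0.1],
    [0,0,0,0.42,-0.07,0.4,0.1],
    [0,0,0,0.59,-0.09,0.51,0.1],
    [0,0,0,0.77,-0.11,0.61,0.1],
  ],
)

```text
clock: 7.25
position: [0.5471, 0.0369, 0.1758]
ee_rot: [-0.17, -3.137, 0.0]
force: [1.3, -2.5, -6.5]
width: 0.176
gripper_force: 12.0
```

drive_tool(
  targets=[
    [0,0,0,0.18,-0.02,0.08,0.1],
    [0,0,0,0.36,-0.04,0.12,0.1],
    [0,0,0,0.53,-0.06,0.14,0.1],
    [0,0,0,0.53,-0.06,0.14,0.1],
  ],
)

```text
clock: 7.65
position: [0.569, 0.0343, 0.1814]
ee_rot: [0.171, 3.136, -0.0]
force: [-1.3, -2.7, 1.8]
width: 0.175
gripper_force: 12.0
```

```bash
python3 - <<'E'
from path import *
o=arm.observe(); r=-L(o["position"])[0]-.1,o["position"][2]+DZ
q=fsolve(lambda q:latch(*q)["roller"]-np.array(r),(2.2,2.1)); print(r,L(o["position"])[1],q,latch(*q)["bar"],o["force"],o["width"]*92)
s,t=cam("scene"),cam("top")
cv2.imwrite("pics/g2.png",np.hstack([crop(s,(235,130,335,230),4),crop(t,(260,170,360,270),4)]))
for k in (.0105,.0092): print(k,sv(conf(k,.166)),sv(conf(k,.159)))
E
```

```text
(np.float64(0.037999634724391856), np.float64(0.18961758862210223)) 0.0007134534970566469 [2.24446587 2.19829947] [0.01998653 0.16818098] [-1.33925615 -2.73214813  1.83038354] 16.13765627271658
0.0105 [ 0.339 -0.035  0.008] [ 0.366 -0.038 -0.151]
0.0092 [ 0.381 -0.04   0.014] [ 0.411 -0.043 -0.144]
```

View pics/g2.png

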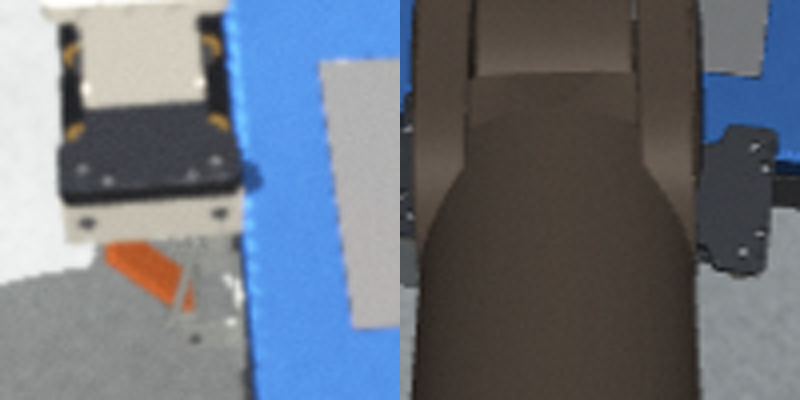

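g2 shows the lever swung up and the bail near upright, held by the roller. Now inward over the keeper, then down.

drive_tool(
  targets=[
    [0,0,0,0.12,-0.01,0,0.1],
    [0,0,0,0.24,-0.02,0,0.1],
    [0,0,0,0.35,-0.03,0.01,0.1],
    [0,0,0,0.35,-0.03,0.01,0.1],
  ],
)

```text
clock: 8.15
position: [0.5822, 0.033, 0.1813]
ee_rot: [-0.171, -3.137, 0.001]
force: [-0.9, -4.0, -0.4]
width: 0.173
gripper_force: 12.0
```

drive_tool(
  targets=[
    [0,0,0,0.01,0,-0.04,0.1],
    [0,0,0,0.02,0,-0.08,0.1],
    [0,0,0,0.02,0,-0.08,0.1],
  ],
)

```text
clock: 8.45
position: [0.5839, 0.0329, 0.1794]
ee_rot: [0.171, 3.134, 0.0]
force: [-1.0, -4.8, 5.7]
width: 0.173
gripper_force: 12.0
```

```bash
cat > st.py <<'E'
from path import *
o=arm.observe(); r=-L(o["position"])[0]-.1,o["position"][2]+DZ
q=fsolve(lambda q:latch(*q)["roller"]-np.array(r),(2.,1.9)); print(np.round(r,4),L(o["position"])[1],q,latch(*q)["bar"],o["force"])
E
python3 st.py
```

```text
[0.0231 0.1876] 0.000989846568949602 [2.11115758 1.87386256] [0.00946124 0.1630973 ] [-0.97489395 -4.7748154   5.69939987]
```

drive_tool(
  targets=[
    [0,0,0,0,0,-0.04,0.1],
    [0,0,0,0,0,-0.08,0.1],
    [0,0,0,0,0,-0.08,0.1],
  ],
)

```text
clock: 8.75
position: [0.5839, 0.0329, 0.1763]
ee_rot: [0.171, 3.134, 0.0]
force: [-1.2, -5.0, 6.6]
width: 0.174
gripper_force: 12.0
```

drive_tool(
  targets=[
    [0,0,0,0,0,-0.04,0.1],
    [0,0,0,0,0,-0.06,0.1],
    [0,0,0,0,0,-0.06,0.1],
  ],
)

```text
clock: 9.05
position: [0.5838, 0.0329, 0.1738]
ee_rot: [0.171, 3.134, 0.0]
force: [-0.5, -5.1, 5.6]
width: 0.172
gripper_force: 12.0
```

```bash
python3 st.py
```

```text
[0.0231 0.182 ] 0.0009509316228776532 [1.64604548 1.39224277] [0.00992663 0.15732636] [-0.45121609 -5.08665572  5.63317471]
```

drive_tool(
  targets=[
    [0,0,0,0,0,-0.04,0.1],
    [0,0,0,0,0,-0.06,0.1],
    [0,0,0,0,0,-0.06,0.1],
  ],
)

```text
clock: 9.35
position: [0.5841, 0.0328, 0.1717]
ee_rot: [0.171, 3.134, 0.0]
force: [-0.5, -5.6, 7.5]
width: 0.171
gripper_force: 12.0
```

drive_tool(
  targets=[
    [0,0,0,0,0,-0.04,0.1],
    [0,0,0,0,0,-0.06,0.1],
    [0,0,0,0,0,-0.06,0.1],
  ],
)

```text
clock: 9.65
position: [0.5841, 0.0328, 0.1702]
ee_rot: [0.171, 3.133, 0.001]
force: [-3.7, -4.8, 15.5]
width: 0.171
gripper_force: 12.0
```

```bash
python3 st.py
```

```text
[0.0228 0.1784] 0.0009369673990003445 [1.33523527 1.08348942] [0.00956184 0.15369656] [-3.7243858  -4.80372816 15.49239834]
```

drive_tool(
  targets=[
    [0,0,0,0,0,0,0.1],
    [0,0,0,0,0,0,0.1],
    [0,0,0,0,0,0,0.1],
  ],
)

```text
clock: 9.95
position: [0.5841, 0.0329, 0.1701]
ee_rot: [0.171, 3.133, 0.001]
force: [-4.2, -5.7, 15.0]
width: 0.173
gripper_force: 12.0
```

drive_tool(
  targets=[
    [0,0,0,0,0,0.02,0.3],
    [0,0,0,0,0,0.02,0.4],
    [0,0,0,0,0,0.02,0.4],
  ],
)

```text
clock: 10.25
position: [0.5828, 0.0344, 0.1687]
ee_rot: [0.169, 3.137, 0.002]
force: [-1.4, -0.2, -1.4]
width: 0.372
gripper_force: 0.0
```

drive_tool(
  targets=[
    [0,0,0,0,0,0.5,0.4],
    [0,0,0,0,0,1.5,0.4],
    [0,0,0,-1.2,0.3,2,0],
    [0,0,0,-2.4,1.5,2,0],
    [0,0,0,-3.4,2.2,2,0],
  ],
)

```text
clock: 10.75
position: [0.4612, 0.111, 0.2492]
ee_rot: [0.171, 3.135, 0.002]
force: [-0.1, 2.6, -0.1]
width: 0.189
gripper_force: 0.0
```

drive_tool(
  targets=[
    [0,0,0,-0.5,1.2,0,0],
    [0,0,0,-0.5,2,0,0],
  ],
)

```text
clock: 10.95
position: [0.4388, 0.1926, 0.249]
ee_rot: [-0.165, -3.136, -0.003]
force: [0.7, 0.2, 0.6]
width: 0.027
gripper_force: 0.0
```

```bash
python3 - <<'E'
from path import *
s,t=cam("scene"),cam("top")
a,b=blob(s,"red",(230,130,320,240)),blob(t,"red",(280,170,340,265))
print(a[0],b[0]); P,e=tri(s,a[0],t,b[0]); print(L(P),e)
a,b=blob(s,"orange",(230,130,320,240)),blob(t,"orange",(280,170,340,265));print(a,b)
for lev in(1.1,1.2,1.3,1.4): u=latch(lev,1)["tip"]; print(lev,[proj(c,W([-.1-u[0],0,u[1]])).round(1) for c in(s,t)])
cv2.imwrite("pics/g3.png",np.hstack([crop(s,(235,130,335,230),4),crop(t,(270,170,370,270),4)]))
E
```

```text
[280.90625 178.0625 ] [307.8125 215.1875]
[-0.12369169 -0.00043664  0.17793607] 0.0009927288492475735
(array([279.        , 201.66666667]), array([278, 200,   3,   4,   6], dtype=int32), ((279.0999755859375, 201.6999969482422), (1.2649110555648804, 3.1622774600982666), 18.43494987487793)) (array([307.05416667, 233.59583333]), array([301, 222,  13,  24, 240], dtype=int32), ((307.1484680175781, 233.38645935058594), (10.440934181213379, 24.119876861572266), 7.594643592834473))
1.1 [array([252. , 207.4]), array([305.5, 246.3])]
1.2 [array([251.6, 205.5]), array([305.4, 246.1])]
1.3 [array([251.6, 203.6]), array([305.4, 245.7])]
1.4 [array([251.9, 201.6]), array([305.3, 245. ])]
```

View pics/g3.png

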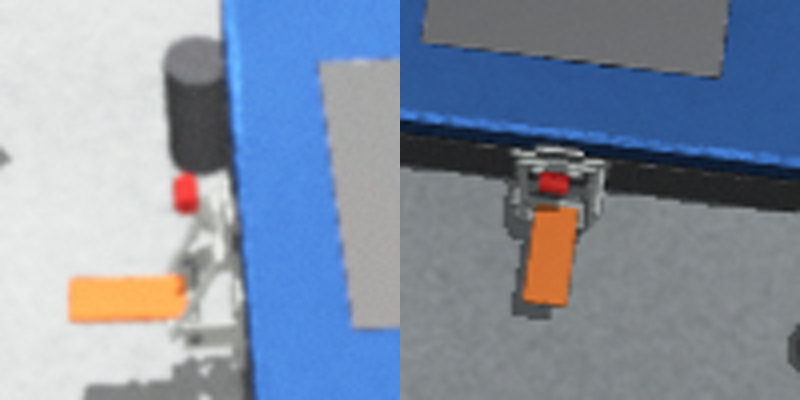

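g3 shows the bail hooked: the roller at (281,178) in scene and (308,215) in top is within a millimetre of the seated prediction, and the lever is near level. Next, tilt the tool and compute the press arc.

```bash
cat > press.py <<'E'
from path import *
def ptcp(lev,tilt,s=.050,gap=0.):
    l=lev+.4; d=np.array([np.sin(l),-np.cos(l)]); n=np.array([np.cos(l),np.sin(l)])
    piv=np.array([.024,.1]); perp=np.array([np.cos(tilt),-np.sin(tilt)])  # across the tip
    k=-np.sign(perp@n)*.0095*perp   # contact corner from TCP
    if abs(perp@n)<.3: k=k*abs(perp@n)/.3
    u=piv+s*d+(.003+gap)*n-k; return W([-.1-u[0],0,u[1]]),u
E
python3 - <<'E'
from press import *
tl=.8
print(shift(ptcp(1.45,tl,gap=.03)[0],tl))
p0=ptcp(1.45,tl,gap=.03)[0]
for lev in(1.45,1.3,1.2,1,.8,.6,.4,.2,.1,0):
    P,u=ptcp(lev,tl); print(lev,u.round(4),P.round(4),((P-p0)/.04).round(3))
E
```

```text
[-1.001, -9.116, -0.141, 2.757, -3.997, -2.41]
1.45 [0.0646 0.1235] [0.5425 0.0366 0.1235] [-0.205  0.023 -0.721]
1.3 [0.0666 0.1162] [0.5405 0.0368 0.1162] [-0.254  0.029 -0.902]
1.2 [0.0673 0.1113] [0.5398 0.0369 0.1113] [-0.271  0.031 -1.026]
1 [0.0672 0.1013] [0.5399 0.0369 0.1013] [-0.269  0.03  -1.276]
0.8 [0.0651 0.0915] [0.542  0.0366 0.0915] [-0.217  0.024 -1.521]
0.6 [0.0627 0.0807] [0.5444 0.0364 0.0807] [-0.157  0.018 -1.791]
0.4 [0.0613 0.068 ] [0.5457 0.0362 0.068 ] [-0.123  0.014 -2.108]
0.2 [0.0585 0.0566] [0.5486 0.0359 0.0566] [-0.052  0.006 -2.394]
0.1 [0.0565 0.0515] [0.5505 0.0357 0.0515] [-0.004  0.    -2.521]
0 [0.0529 0.0483] [0.5542 0.0353 0.0483] [ 0.087 -0.01  -2.6  ]
```

drive_tool(
  targets=[
    [-0.17,-1.5,0,0,0,0,0],
    [-0.35,-3.1,0,0,0,0,0],
    [-0.52,-4.7,0,0,0,0,0],
    [-0.7,-6.3,-0.1,0,0,0,0],
    [-0.87,-7.9,-0.1,0,0,0,0],
  ],
)

```text
clock: 11.55
position: [0.4416, 0.1862, 0.2475]
ee_rot: [0.154, 2.557, -0.06]
force: [-0.9, -0.9, -0.9]
width: 0.005
gripper_force: 0.0
```

drive_tool(
  targets=[
    [-0.13,-1.2,0,0,0,0,0],
    [-0.13,-1.2,0,0,0,0,0],
  ],
)

```text
clock: 11.75
position: [0.4406, 0.1858, 0.2462]
ee_rot: [0.147, 2.454, -0.068]
force: [0.6, -0.0, 0.3]
width: 0.005
gripper_force: 0.0
```

```bash
python3 -c "
from press import *
print(arm.observe()['position'],arm.observe()['joints'].round(2),shift(ptcp(1.45,.8,gap=.03)[0],.8))"
```

```text
[0.44058496 0.18578998 0.24617884] [-0.96 -0.02 -0.02  2.36  1.    0.74 -0.27] [-0.027, -1.335, 0.144, 2.752, -3.753, -2.347]
```

drive_tool(
  targets=[
    [0,0,0.1,1,-1.2,0,0],
    [0,-0.3,0.14,2,-2.4,0,0],
    [0,-0.7,0.14,2.75,-3.6,-0.5,0],
    [0,-1,0.14,2.75,-3.75,-1.2,0],
    [0,-1.3,0.14,2.75,-3.75,-1.8,0],
  ],
)

```text
clock: 12.25
position: [0.55, 0.0437, 0.2137]
ee_rot: [0.148, 2.349, -0.08]
force: [-0.1, -0.0, 1.1]
width: 0.004
gripper_force: 0.0
```

drive_tool(
  targets=[
    [0,0,0,0,0,-0.3,0],
    [0,0,0,0,0,-0.5,0],
    [0,0,0,0,0,-0.5,0],
  ],
)

```text
clock: 12.55
position: [0.5488, 0.0455, 0.1925]
ee_rot: [0.144, 2.353, -0.081]
force: [-0.2, -0.6, -0.4]
width: 0.01
gripper_force: 0.0
```

```bash
python3 -c "
from press import *
print(arm.observe()['position'],arm.observe()['joints'].round(2),shift(ptcp(1.45,.8,gap=0)[0],.8),shift(ptcp(1.45,.8,gap=0.03)[0],.8))"
```

```text
[0.54877687 0.04547048 0.1924701 ] [-0.63  0.14  0.2   2.48  1.97  0.41 -0.86] [0.16, -0.182, 0.191, -0.158, -0.222, -1.725] [0.16, -0.182, 0.191, 0.048, -0.245, -1.004]
```

drive_tool(
  targets=[
    [0.16,-0.1,0.19,0,-0.1,-0.4,0],
    [0.16,-0.1,0.19,0,-0.2,-0.8,0],
    [0.16,-0.1,0.19,-0.1,-0.22,-1.2,0],
    [0.16,-0.1,0.19,-0.16,-0.22,-1.6,0],
  ],
)

```text
clock: 12.95
position: [0.5431, 0.037, 0.1299]
ee_rot: [0.132, 2.342, -0.054]
force: [0.2, 0.8, 0.3]
width: 0.006
gripper_force: 0.0
```

```bash
python3 -c "
from press import *
print(arm.observe()['position'],arm.observe()['joints'].round(2),[shift(ptcp(l,.8)[0],.8) for l in(1.45,1.3,1.2,1.1,1.0,.8)])"
```

```text
[0.543143   0.03697978 0.12992565] [-0.42  0.31  0.01  2.57  2.43  0.58 -1.34] [[-0.014, -0.043, 0.002, -0.017, -0.01, -0.161], [-0.014, -0.043, 0.002, -0.066, -0.004, -0.342], [-0.014, -0.043, 0.002, -0.083, -0.003, -0.466], [-0.014, -0.043, 0.002, -0.088, -0.002, -0.591], [-0.014, -0.043, 0.002, -0.08, -0.003, -0.716], [-0.014, -0.043, 0.002, -0.028, -0.009, -0.961]]
```

Joint 4 is at its range limit, so I'll reduce the tilt to 0.45, which still leaves room beside the roller.

drive_tool(
  targets=[
    [0.1,1,0,0,0,0.3,0],
    [0.25,2.4,0,0,0,0.4,0],
    [0.4,3.9,0,0,0,0.4,0],
    [0.4,3.9,0,0,0,0.4,0],
  ],
)

```text
clock: 13.35
position: [0.537, 0.0099, 0.1387]
ee_rot: [0.167, 2.536, -0.154]
force: [-1.1, 0.0, 0.2]
width: 0.003
gripper_force: 0.0
```

```bash
python3 -c "
from press import *
print(arm.observe()['position'],arm.observe()['joints'].round(2))
for l in(1.45,1.3,1.2,1.1,1.0,.8): print(shift(ptcp(l,.45)[0],.45))"
```

```text
[0.53699912 0.00992245 0.13869605] [-0.55  0.22  0.24  2.42  1.62  0.27 -0.45]
[1.069, 1.633, 0.418, 0.185, 0.661, -0.448]
[1.069, 1.633, 0.418, 0.136, 0.667, -0.629]
[1.069, 1.633, 0.418, 0.119, 0.669, -0.753]
[1.069, 1.633, 0.418, 0.114, 0.669, -0.878]
[1.069, 1.633, 0.418, 0.104, 0.67, -1.011]
[1.069, 1.633, 0.418, 0.017, 0.68, -1.323]
```

drive_tool(
  targets=[
    [0.5,0.8,0.2,0.1,0.3,0.2,0],
    [1.07,1.6,0.42,0.18,0.66,0.2,0],
    [1.07,1.6,0.42,0.18,0.66,0.2,0],
    [1.07,1.6,0.42,0.18,0.66,0.2,0],
  ],
)

```text
clock: 13.75
position: [0.5418, 0.0253, 0.1435]
ee_rot: [0.161, 2.661, -0.081]
force: [-0.5, -0.8, -1.0]
width: 0.006
gripper_force: 0.0
```

```bash
python3 -c "
from press import *
print(arm.observe()['position'],arm.observe()['joints'].round(2))
for l in(1.45,1.3,1.2,1.1,1.0,.8): print(shift(ptcp(l,.45)[0],.45))"
```

```text
[0.5417981  0.02530556 0.1434624 ] [-0.33  0.22  0.05  2.29  0.79  0.28  0.43]
[0.371, 0.27, 0.181, 0.065, 0.277, -0.567]
[0.371, 0.27, 0.181, 0.016, 0.282, -0.748]
[0.371, 0.27, 0.181, -0.001, 0.284, -0.872]
[0.371, 0.27, 0.181, -0.006, 0.284, -0.997]
[0.371, 0.27, 0.181, -0.016, 0.286, -1.13]
[0.371, 0.27, 0.181, -0.103, 0.295, -1.442]
```

drive_tool(
  targets=[
    [0.2,0.15,0.1,0.05,0.14,0,0],
    [0.37,0.27,0.18,0.05,0.28,0,0],
    [0.37,0.27,0.18,0.05,0.28,0,0],
  ],
)

```text
clock: 14.05
position: [0.5444, 0.0359, 0.1438]
ee_rot: [0.153, 2.686, -0.035]
force: [0.2, 0.4, -0.3]
width: 0.004
gripper_force: 0.0
```

```bash
python3 -c "
from press import *
print(arm.observe()['position'],arm.observe()['joints'].round(2))
for l in(1.45,1.3,1.2,1.1,1.0,.8,.6): print(shift(ptcp(l,.45)[0],.45))"
```

```text
[0.54442653 0.03585513 0.14378231] [-0.25  0.22 -0.04  2.26  0.66  0.29  0.58]
[0.004, 0.024, 0.022, -0.001, 0.013, -0.575]
[0.004, 0.024, 0.022, -0.05, 0.018, -0.756]
[0.004, 0.024, 0.022, -0.067, 0.02, -0.88]
[0.004, 0.024, 0.022, -0.072, 0.021, -1.005]
[0.004, 0.024, 0.022, -0.081, 0.022, -1.138]
[0.004, 0.024, 0.022, -0.169, 0.032, -1.45]
[0.004, 0.024, 0.022, -0.211, 0.036, -1.748]
```

Settled, with safe joints. Now press down in small steps.

drive_tool(
  targets=[
    [0,0,0,-0.02,0.02,-0.3,0],
    [0,0,0,-0.03,0.02,-0.5,0],
    [0,0,0,-0.04,0.02,-0.65,0],
    [0,0,0,-0.05,0.02,-0.76,0],
    [0,0,0,-0.06,0.02,-0.82,0],
  ],
)

```text
clock: 14.55
position: [0.5412, 0.0366, 0.11]
ee_rot: [0.152, 2.687, -0.037]
force: [0.1, -1.1, 2.6]
width: 0.005
gripper_force: 1.4
```

drive_tool(
  targets=[
    [0,0,0,0,0,-0.06,0],
    [0,0,0,-0.01,0,-0.12,0],
    [0,0,0,-0.01,0,-0.18,0],
  ],
)

```text
clock: 14.85
position: [0.541, 0.0366, 0.1031]
ee_rot: [0.152, 2.686, -0.037]
force: [-0.5, -0.1, 3.8]
width: 0.007
gripper_force: 2.2
```

```bash
python3 -c "
from press import *
print(arm.observe()['position'],arm.observe()['joints'].round(2))
for l in(1.2,1.1,1.0,.9,.8,.7,.6,.5,.4): print(l,shift(ptcp(l,.45)[0],.45))"
```

```text
[0.54103748 0.0365579  0.10306244] [-0.39  0.3   0.13  2.32  0.88  0.17  0.33]
1.2 [0.017, 0.015, 0.018, 0.018, 0.003, 0.138]
1.1 [0.017, 0.015, 0.018, 0.013, 0.003, 0.013]
1.0 [0.017, 0.015, 0.018, 0.003, 0.004, -0.12]
0.9 [0.017, 0.015, 0.018, -0.046, 0.01, -0.277]
0.8 [0.017, 0.015, 0.018, -0.084, 0.014, -0.432]
0.7 [0.017, 0.015, 0.018, -0.111, 0.017, -0.584]
0.6 [0.017, 0.015, 0.018, -0.126, 0.019, -0.73]
0.5 [0.017, 0.015, 0.018, -0.13, 0.019, -0.87]
0.4 [0.017, 0.015, 0.018, -0.111, 0.017, -0.997]
```

```bash
python3 -c "
from press import *
for l in(1.1,1.0,.9,.8,.7,.6,.5,.4): print(l,shift(ptcp(l,.3)[0],.3))"
```

```text
1.1 [0.211, 1.723, 0.017, -0.029, 0.008, -0.037]
1.0 [0.211, 1.723, 0.017, -0.095, 0.015, -0.185]
0.9 [0.211, 1.723, 0.017, -0.15, 0.022, -0.332]
0.8 [0.211, 1.723, 0.017, -0.193, 0.026, -0.476]
0.7 [0.211, 1.723, 0.017, -0.224, 0.03, -0.616]
0.6 [0.211, 1.723, 0.017, -0.242, 0.032, -0.751]
0.5 [0.211, 1.723, 0.017, -0.2, 0.027, -0.865]
0.4 [0.211, 1.723, 0.017, -0.124, 0.019, -0.964]
```

drive_tool(
  targets=[
    [0.07,0.6,0,-0.03,0,-0.05,0],
    [0.14,1.2,0,-0.06,0.01,-0.12,0],
    [0.2,1.7,0,-0.1,0.01,-0.19,0],
    [0.2,1.7,0,-0.13,0.02,-0.27,0],
    [0.2,1.7,0,-0.15,0.02,-0.34,0],
  ],
)

```text
clock: 15.35
position: [0.5364, 0.0372, 0.0898]
ee_rot: [0.163, 2.833, -0.025]
force: [1.1, -0.2, 5.2]
width: 0.004
gripper_force: 2.1
```

```bash
python3 -c "
from press import *
print(arm.observe()['position'],arm.observe()['joints'].round(2))
for l in(.9,.8,.7,.6,.5,.4): print(l,shift(ptcp(l,.3)[0],.3))"
```

```text
[0.53641106 0.03721974 0.08983096] [-0.06  0.35 -0.23  2.19  0.54  0.37  0.71]
0.9 [0.003, 0.047, 0.028, -0.034, 0.005, -0.001]
0.8 [0.003, 0.047, 0.028, -0.077, 0.01, -0.145]
0.7 [0.003, 0.047, 0.028, -0.108, 0.013, -0.286]
0.6 [0.003, 0.047, 0.028, -0.126, 0.015, -0.421]
0.5 [0.003, 0.047, 0.028, -0.084, 0.011, -0.534]
0.4 [0.003, 0.047, 0.028, -0.008, 0.002, -0.633]
```

drive_tool(
  targets=[
    [0,0,0,-0.04,0,-0.08,0],
    [0,0,0,-0.07,0.01,-0.16,0],
    [0,0,0,-0.09,0.01,-0.24,0],
    [0,0,0,-0.1,0.01,-0.33,0],
    [0,0,0,-0.11,0.01,-0.42,0],
  ],
)

```text
clock: 15.85
position: [0.5305, 0.0377, 0.0725]
ee_rot: [0.16, 2.835, -0.026]
force: [1.9, -0.1, 4.4]
width: 0.009
gripper_force: 1.8
```

```bash
python3 -c "
from press import *
print(arm.observe()['position'],arm.observe()['force'],arm.observe()['joints'].round(2))
for l in(.7,.6,.5,.4,.3,.2,.1,0,-.1): print(l,shift(ptcp(l,.3)[0],.3),shift(ptcp(l,.3,s=.055)[0])[3:])"
```

```text
[0.53047167 0.03772847 0.07246788] [ 1.88940227 -0.09169504  4.37873594] [-0.1   0.38 -0.18  2.22  0.59  0.32  0.66]
0.7 [0.019, 0.025, 0.011, 0.04, 0.001, 0.148] [-0.07, 0.013, 0.092]
0.6 [0.019, 0.025, 0.011, 0.022, 0.003, 0.013] [-0.082, 0.014, -0.054]
0.5 [0.019, 0.025, 0.011, 0.064, -0.002, -0.1] [-0.033, 0.009, -0.178]
0.4 [0.019, 0.025, 0.011, 0.14, -0.011, -0.199] [0.051, -0.001, -0.286]
0.3 [0.019, 0.025, 0.011, 0.226, -0.02, -0.29] [0.146, -0.011, -0.385]
0.2 [0.019, 0.025, 0.011, 0.321, -0.031, -0.371] [0.25, -0.023, -0.474]
0.1 [0.019, 0.025, 0.011, 0.423, -0.042, -0.443] [0.363, -0.036, -0.553]
0 [0.019, 0.025, 0.011, 0.531, -0.055, -0.504] [0.483, -0.049, -0.619]
-0.1 [0.019, 0.025, 0.011, 0.645, -0.068, -0.554] [0.608, -0.063, -0.673]
```

drive_tool(
  targets=[
    [0,0,0,0.03,0,-0.06,0],
    [0,0,0,0.07,0,-0.12,0],
    [0,0,0,0.14,-0.01,-0.2,0],
    [0,0,0,0.23,-0.02,-0.29,0],
    [0,0,0,0.32,-0.03,-0.37,0],
  ],
)

```text
clock: 16.35
position: [0.543, 0.0363, 0.057]
ee_rot: [0.161, 2.837, -0.027]
force: [0.9, -0.1, 1.3]
width: -0.001
gripper_force: 0.5
```

```bash
python3 -c "
from press import *
print(arm.observe()['position'],arm.observe()['force'],arm.observe()['joints'].round(2))
for l in(.3,.2,.1,0,-.1): print(l,shift(ptcp(l,.3)[0],.3))"
```

```text
[0.54300016 0.03625033 0.05695544] [ 0.86785006 -0.09591942  1.3061524 ] [-0.12  0.42 -0.15  2.21  0.62  0.29  0.64]
0.3 [0.019, 0.003, 0.017, -0.087, 0.017, 0.098]
0.2 [0.019, 0.003, 0.017, 0.007, 0.006, 0.017]
0.1 [0.019, 0.003, 0.017, 0.109, -0.006, -0.055]
0 [0.019, 0.003, 0.017, 0.218, -0.018, -0.116]
-0.1 [0.019, 0.003, 0.017, 0.332, -0.031, -0.166]
```

drive_tool(
  targets=[
    [0,0,0,0.06,0,-0.03,0],
    [0,0,0,0.11,0,-0.06,0],
    [0,0,0,0.16,-0.01,-0.09,0],
    [0,0,0,0.2,-0.02,-0.11,0],
  ],
)

```text
clock: 16.75
position: [0.5514, 0.0356, 0.0531]
ee_rot: [0.161, 2.836, -0.026]
force: [0.1, -0.3, 0.6]
width: 0.003
gripper_force: 0.0
```

drive_tool(
  targets=[
    [0,0,0,0.03,0,-0.01,0],
    [0,0,0,0.05,0,-0.02,0],
  ],
)

```text
clock: 16.95
position: [0.5525, 0.0356, 0.0523]
ee_rot: [0.161, 2.837, -0.027]
force: [-7.2, 1.3, 8.1]
width: 0.005
gripper_force: 5.0
```

drive_tool(
  targets=[
    [0,0,0,0.03,0,-0.01,0],
    [0,0,0,0.03,0,-0.01,0],
  ],
)

```text
clock: 17.15
position: [0.5528, 0.0355, 0.052]
ee_rot: [0.161, 2.838, -0.028]
force: [-11.8, 0.9, 13.6]
width: 0.004
gripper_force: 8.0
```

drive_tool(
  targets=[
    [0,0,0,-0.5,0.05,0.3,0],
    [0,0,0,-1.5,0.2,1,0],
    [0,0,0,-2.5,1,2,0],
    [0,0,0,-3,2.2,3,0],
    [0,0,0,-3,3.4,3.6,0],
  ],
)

```text
clock: 17.65
position: [0.4366, 0.1448, 0.1813]
ee_rot: [0.164, 2.835, -0.028]
force: [2.6, 0.9, 0.1]
width: 0.005
gripper_force: 0.0
```

drive_tool(
  targets=[
    [0,0,0,0,1.2,0,0],
    [0,0,0,0,1.5,0,0],
    [0,0,0,0,1.5,0,0],
  ],
)

```text
clock: 17.95
position: [0.4385, 0.2082, 0.1803]
ee_rot: [0.155, 2.835, -0.023]
force: [0.2, 0.8, -0.0]
width: 0.004
gripper_force: 0.0
```

```bash
python3 - <<'E'
from press import *
s,t=cam("scene"),cam("top")
a,b=blob(s,"red",(230,130,320,240)),blob(t,"red",(280,170,340,265))
P,e=tri(s,a[0],t,b[0]); print(L(P),e)
for k in("orange",): print(blob(s,k,(230,130,320,240)),blob(t,k,(280,170,340,265)))
for lev in(0,.1,.2,.4): u=latch(lev,1)["tip"]; print(lev,[proj(c,W([-.1-u[0],0,u[1]])).round(1) for c in(s,t)])
cv2.imwrite("pics/g4.png",np.hstack([crop(s,(235,130,335,230),4),crop(t,(270,170,370,270),4)]))
E
```

```text
[-0.12958235 -0.00042481  0.17039062] 0.0014022628413731036
(array([276.10144928, 215.10144928]), array([273, 206,   8,  19,  69], dtype=int32), ((276.21539306640625, 215.12307739257812), (4.961389064788818, 18.605209350585938), 29.744882583618164)) (array([313., 223.]), array([313, 223,   1,   1,   1], dtype=int32), ((313.0, 223.0), (0.0, 0.0), 0.0))
0 [array([272.4, 221.6]), array([307.9, 232.8])]
0.1 [array([269.7, 221.1]), array([307.7, 234.9])]
0.2 [array([267. , 220.3]), array([307.4, 236.9])]
0.4 [array([262.2, 218.4]), array([306.8, 240.4])]
```

View pics/g4.png

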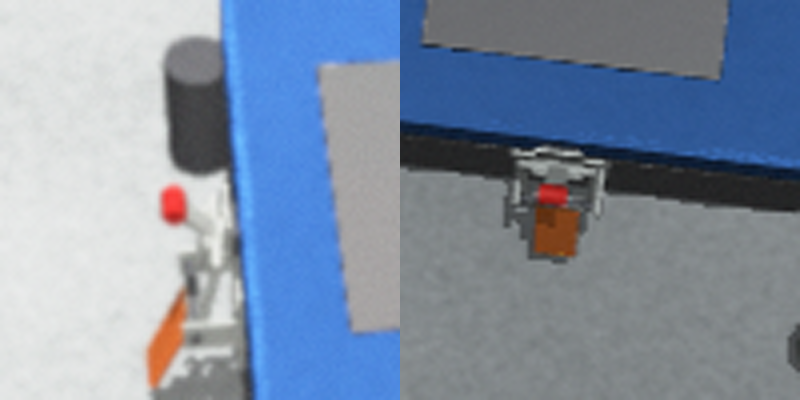

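g4 shows the lever hanging down at its stop: the tip column of about 273 matches joint 0 at 272.4. The roller is 7.5 mm lower than before, so the lid has been pulled down, and the billet stands undisturbed.

```bash
python3 -c "
from cell import arm
print(arm.sign_off())"
```

```text
the job is handed in; nothing more can be done
None
```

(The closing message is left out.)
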